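# Pack the gap under a bracket flange and hold the wedge

## Robot

A 6-joint arm with a two-finger parallel gripper is mounted at the origin on a cart in front of the work surface, level with it; the furniture and walls round the work are solid. World frame = base frame: x ahead of the robot, y to its left, z up, the work surface at z = 0. Lengths are in mm, angles in degrees, forces in N, time in s.
With the tool pointing down it reaches from about 300 to 850 mm from the base axis. Payload 4.2 kg.
Tool frame: the origin (TCP) lies midway between the tips of the shut fingers; the grasp point (between the pads) lies 19 mm behind it (env.grasp_offset is the distance from the TCP to the grasp point, in mm); z points along the fingers, y is the line along which they close (so a half turn about z gives the same grasp; the last joint's range is limited). The gripper opens to 91 mm and grips with 3 to 60 N. Pads are 32 mm wide; open, the fingers measure 118 mm over their backs; the gripper's body (76 mm by 178 mm) begins 60 mm behind the grasp point.
Start: joints at [-69.5, 18.312, 89.639, -0, 72.044, -1.146], TCP at [212.109, -534.468, 179.476] pointing down, gripper open.
Joint ranges: [-177.97, 177.97], [-48.28, 115.42], [12.27, 149.76], [-77.06, 257.06], [2.81, 150.46], [-146.56, 146.56]. Speed limits (degrees/s): [147.25, 147.25, 180, 180, 180, 180].

## Interface

Orientations are given as [roll, pitch, yaw] about the fixed x, y, z axes, in that order (R = Rz(yaw) Ry(pitch) Rx(roll)).
In Python, from workcell import env, optics gives the robot as it stands. The module is installed in compiled form; this text tells all that it offers.
- The arm moves only by the tool send_rows, never from a script. Its argument "targets" is a list that holds one entry, the list of rows, each a list of 7 numbers: the turn, a rotation vector about the world's x, y, z scaled (see below), then the shift along the world's x, y, z scaled (see below), then the closure, from -1 (fully open) to 1 (shut). In form: [[[rx, ry, rz, x, y, z, gripper], ...]]. A call has 1 to 12 rows; each row shifts and turns the commanded pose from where the row before left it; what a row does not reach is not made up. The controller multiplies each number of a shift by 0.2 m and each number of a turn by pi/2 rad. A row lasts 1/10 s, in which the tool goes at most 50 mm and 8.59 degrees, less where a joint would pass 70% of its speed; a pose out of reach is approached as far as the arm can. A call with a number of a shift or a turn outside -1 to 1 is refused whole. A call with a gripper value outside its range is refused whole. The fingers move at their own pace and stop on an object; "grip_force" is the grip in N (left out, the last holds). Time passes only in rows, so rows that do not move let the fingers close. It gives the time, the measured TCP pose, the force, the opening and the grip force at its end, in the units of the state.
- env.state(): the state, without advancing time (a new reading comes with each control period).
- optics.grab_frame(name): name is "side" or "top" or "wrist"; returns (picture, depth): 400x640x3 uint8, red, green, blue; 400x640 float32, mm along the optical axis (not along the pixel's ray), 0 where there is no reading.
- optics.camera_info(name): a dict with "camera_matrix" (3x3 intrinsics, pixels), "k1" (the pictures are not rectified: a ray, as slopes to the right and down, at radius r is drawn at 1 + k1 r^2 times it, then the intrinsics apply), "R" (3x3) and "t" (3): a world point X has camera coordinates R X + t; the wrist camera has in their place "mount" (4x4, takes a point from camera to tool coordinates, whose origin is the TCP and whose axes are the flange's). Camera axes: x right, y down, z forward; pixel columns grow to the right and rows downward; lengths in mm; the calibration is good to about 2 mm. A picture is of the moment at which its call begins: read the wrist's pose just before it. camera_info takes no time and is no camera call.
- env.job_done(): hands the job in; it is judged then, once.
Trained networks look in the newest picture that a camera, given by its name, has taken for a name from the list of things; names that differ only in an ending like _2 or _b are one class to them, and where a whole thing is asked for, a point or a joint stands for the part that bears it (a point fixed in the world has none). Each returns a list of dicts, best first, with "conf" (0 to 1); they miss things now and then, are a little off and sometimes report something else, mostly with a low value. They report only what shows in the picture. A call takes as long as a camera call. They do not tell look-alikes from the thing itself.
- optics.silhouettes(camera, name): "mask" (400x640 bool, what is visible of it) and "at" ([column, row] in pixels, amid what is visible of it).
- optics.place_of(camera, name): "at" ([column, row] in pixels: a listed point, or the origin of a listed thing).
The state is a dict: "time_s": time; "qpos": joint angles; "qvel": joint speeds; "effort": joint torques, N m; "ee_pos": TCP position; "ee_rot": TCP orientation; "force": force on the tool from outside, world axes, zero at the start; "torque": the same for the moment, N m; "gripper_width": finger opening in mm; "gripper_force": force on a finger pad.
Only numpy, scipy, OpenCV 4.12 (cv2) and the standard library are available. Lean on these libraries where they do the work, as an engineer would, in place of code of your own. Each camera call takes 0.05 s, during which the arm holds its last target. There are 200 camera calls.

## Task

Support the green bracket's overhanging flange: slide the flat steel bars straight in under its middle as shims, flat one on another and each fully home, as many (one or two) as the gap needs for the brass wedge to bite. Then push the wedge, thin end first and flat on the shims, in under the flange until you feel it go tight before reaching the back of the slot. Push gently with light hand pressure, leave the other things alone, and finish still gripping the wedge with the stack held tight.

Things in the scene. Friction and masses are not known exactly. Their poses are not given: they have to be found in the camera images.
- bracket: green cast bracket, fixed: column 120 mm wide, up to 82 mm above the origin, with a bare-metal flange overhanging towards the robot, 120 mm wide, 22 mm thick, its level underside 36 mm above the origin. Slot under it: 75 mm deep from lip to column, open at the sides. Origin below the lip, mid width; +x points into the slot, z up. It is sunk 1 to 17 mm into the bench.
- flange_lip (a point): middle of the flange's lower front edge; its height above the bench (z = 0) is the gap height, 19 to 35 mm, different each time; axes as the bracket's (+x into the slot).
- shim_a: ground steel bar, 150 mm long, 22 mm wide, 10 mm thick, about 0.16 kg, lying flat. y axis along the length, z across the width, x vertical (down). Origin mid length and mid thickness on one long narrow side; the bar's centre is at z = +11 mm in this frame.
- shim_a_mid (a point): centre of the 22 mm wide bar, 5 mm above what it lies on; axes as the bar's. Fully home in the slot it lies straight under the lip (75 mm in, 75 mm out).
- shim_b: ground steel bar, 150 mm long, 25 mm wide, 10 mm thick, about 0.16 kg, lying flat. Axes as for shim_a; its centre is at z = +12.5 mm in its own frame.
- shim_b_mid (a point): centre of the 25 mm wide bar; axes as the bar's.
- wedge: brass wedge with dark grip ribs, 130 mm long, 25 mm wide, about 0.12 kg, flat below. Origin mid length on the underside; +x to the thin end, z up. 3 mm thick at the thin end (x = +65 mm), 19 mm at x = -15 mm (1 in 5), then a 19 mm grip block to x = -65 mm. Goes tight where 3 mm + 0.2 x length inserted = height left over the shims; bites from 8 to 71 mm inserted.
- wedge_tip (a point): middle of the lower edge of the wedge's thin end; axes as the wedge's.
- oil_bottle: white oil bottle with red spout, 54 mm wide, 126 mm tall, stands loose; leave it. Origin under its centre.
- height_setter: blue cube-like dial gauge, 55 x 54 x 64 mm, stands loose; leave it. Origin under its centre.
- layout_tin: round blue tin, 66 mm wide, 37 mm high, stands loose; leave it. Origin under its centre.
Things that resemble listed ones, but are neither listed nor needed, are in the scene too. Leave any pink look-alike of the shim_a alone.

How it is judged:
By the outcome, as a careful person would: the job done as asked, in the order asked, and still so for the second after the job is handed in, while the arm keeps its last pose, push and grip.
It also fails if it takes over 72 s, if anything falls off the work surface, if the arm or the gripper's body presses on something with over 40 N, if the wrist force passes 120 N, or if a joint passes its speed limit or range.

## Working session

There is one attempt and no reset: what is moved stays moved. The work goes in short steps, Python scripts to look and compute and a tool call to move; the robot and the scene stay as the last step left them, time stands still between calls to the robot, and variables do not carry over. Pictures are saved under pics/ and viewed, at most 11 in all, crops included, and the job is handed in when it is done.

Besides the shell and the picture viewer there is one more tool, called after "Call:" as name(argument=value, ...) on one line, values as JSON. send_rows: Moves the arm, as the interface text tells. Its arguments: {"type":"object","properties":{"targets":{"type":"array"},"grip_force":{"type":"number"}},"required":["targets"]}

```bash
mkdir -p pics; cat > h.py <<'E'
import numpy as np, cv2
from workcell import env, optics
from scipy.spatial.transform import Rotation as Ro
def pose():
    s=env.state(); return np.array(s["ee_pos"]),Ro.from_euler('xyz',s["ee_rot"],degrees=True).as_matrix()
def ext(c):
    i=optics.camera_info(c); K=np.array(i["camera_matrix"]);k1=i["k1"]
    if "mount" in i:
        p,R=pose(); M=np.array(i["mount"]); Rc=R@M[:3,:3]; o=R@M[:3,3]+p
    else:
        Rc=np.array(i["R"]).T; o=-Rc@np.array(i["t"])
    return K,k1,Rc,o
def rays(px,K,k1):
    px=np.atleast_2d(np.array(px,float))
    return cv2.undistortPoints(px.reshape(-1,1,2),K,np.array([k1,0,0,0,0.])).reshape(-1,2)
def onz(px,z,e):
    K,k1,Rc,o=e; r=rays(px,K,k1); d=np.c_[r,np.ones(len(r))]@Rc.T
    return o+d*((z-o[2])/d[:,2])[:,None]
def withd(px,dep,e):
    K,k1,Rc,o=e; px=np.atleast_2d(px); r=rays(px,K,k1); z=dep[px[:,1].astype(int),px[:,0].astype(int)]
    return (np.c_[r,np.ones(len(r))]*z[:,None])@Rc.T+o
def cloud(mask,dep,e):
    v,u=np.nonzero(mask&(dep>0)); return withd(np.c_[u,v],dep,e)
def rect(P):
    (c,(w,h),a)=cv2.minAreaRect(P[:,:2].astype(np.float32)); 
    if w<h: w,h,a=h,w,a+90
    return np.round([*c,w,h,(a+90)%180-90],1)
def proj(X,e):
    K,k1,Rc,o=e; c=(np.atleast_2d(X)-o)@Rc; s=c[:,:2]/c[:,2:]; s=s*(1+k1*(s**2).sum(1,keepdims=True)); return s@K[:2,:2].T+K[:2,2]
E
python3 - <<'E'
from h import *
print(env.state(), env.grasp_offset)
for c in ["top","side"]:
    im,d=optics.grab_frame(c); cv2.imwrite(f"pics/{c}0.png",im[:,:,::-1]); e=ext(c); print(c,"cam at",e[3].round(), 'axis',e[2][:,2].round(2))
    for n in ["shim_a","shim_b","wedge","bracket","oil_bottle","height_setter","layout_tin"]:
        for s in optics.silhouettes(c,n)[:3]:
            P=cloud(s["mask"],d,e); 
            if len(P)<10: print(n,s["conf"],s["at"]);continue
            print(n,round(s["conf"],2),s["at"],len(P),"med",np.median(P,0).round(1),"z5,95",np.percentile(P[:,2],[5,95]).round(1),rect(P))
    for n in ["flange_lip","shim_a_mid","shim_b_mid","wedge_tip"]:
        print(n,[(round(s["conf"],2),s["at"],withd([s["at"]],d,e).round(0)[0]) for s in optics.place_of(c,n)[:3]])
E
```

```text
{'time_s': 0.0, 'qpos': array([-6.94989320e+01,  1.83518532e+01,  8.97051333e+01, -1.76099046e-04,
        7.20420850e+01, -1.14512830e+00]), 'qvel': array([-0.01354074, -0.02928203,  0.07052404,  0.05427724, -0.07707399,
       -0.03952183]), 'effort': array([-7.32783574e-04, -4.12461448e+01, -2.31976837e+01,  7.25987297e-02,
        4.57326591e-02, -1.37916945e-04]), 'ee_pos': array([ 211.91886242, -533.93757964,  178.62681206]), 'ee_rot': array([-1.79900945e+02, -1.81254289e-03,  2.16462492e+01]), 'force': array([-0.00165305,  0.03402059,  0.45540802]), 'torque': array([-0.02236392,  0.06032145,  0.01527876]), 'gripper_force': 0.0, 'gripper_width': 91.17161938190544} 18.8
top cam at [ 317.  101. 1396.] axis [ 0.19  0.01 -0.98]
shim_a 0.85 [179.0, 172.9] 340 med [662.6 550.3   9.7] z5,95 [ 2.3 14.8] [663.1 551.4 156.2  26.1  25.1]
shim_a 0.66 [446.5, 160.7] 397 med [ 698.5 -283.5   51.8] z5,95 [ 9.9 62.4] [ 703.4 -294.7   70.9   57.2  -86.8]
shim_a 0.59 [289.8, 220.0] 368 med [519.1 198.    9.3] z5,95 [ 4.5 14.2] [519.9 198.4 150.1  25.  -15.6]
shim_b 0.85 [179.0, 172.9] 340 med [6
[... 2431 characters left out ...]
 84.5]
oil_bottle 0.95 [288.0, 241.5] 461 med [725.4 302.7  54.8] z5,95 [ 9.5 98.7] [735.  289.   69.6  44.5 -30. ]
height_setter 0.58 [294.1, 156.7] 222 med [ 704.5 -267.2   42.7] z5,95 [10.5 60.5] [ 703.6 -282.5   65.2   55.8  -85.3]
layout_tin 0.56 [318.7, 265.0] 427 med [644.9 414.   36.8] z5,95 [ 6.1 41.3] [643.9 399.5  66.8  65.4 -69.1]
flange_lip [(0.64, [316.2, 203.1], array([619.,  15.,  -3.])), (0.55, [317.1, 195.1], array([613., -30.,   4.]))]
shim_a_mid [(0.97, [312.1, 306.8], array([663., 549.,  11.])), (0.91, [360.3, 257.0], array([504., 350.,  12.]))]
shim_b_mid [(0.85, [349.4, 231.6], array([522., 214.,   9.]))]
wedge_tip [(0.73, [330.9, 167.0], array([ 543., -243.,    3.]))]
```

```bash
python3 - <<'E'
import cv2
a=cv2.imread("pics/top0.png")[100:300,150:500]; cv2.imwrite("pics/top0c.png",cv2.resize(a,None,fx=2.28,fy=2.28,interpolation=cv2.INTER_CUBIC))
E
```

```text
(no output)
```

View pics/top0c.png

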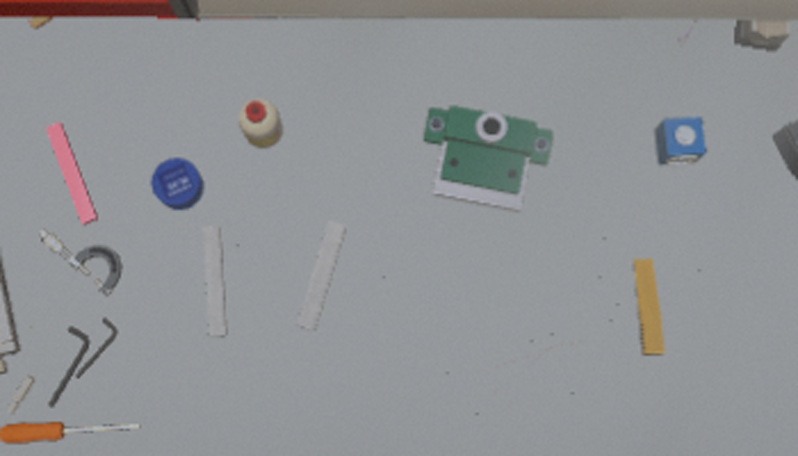

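The picture shows the pink look-alike at (70,175), two grey bars at (215,280) and (322,275), the bracket with its bare lip at (478,195), turned about -10°, and the wedge at (648,305) with its thin end up (+x). Next I'll measure the bracket heights, the yaw and the wrist camera mount.

```bash
python3 - <<'E'
from h import *
print(np.array(optics.camera_info("wrist")["mount"]).round(3), optics.camera_info("wrist")["camera_matrix"])
im,d=optics.grab_frame("top"); e=ext("top")
s=optics.silhouettes("top","bracket")[0]
m=s["mask"]; P=cloud(m,d,e); 
h,b=np.histogram(P[:,2],bins=np.arange(-4,90,4)); print(list(zip(b,h)))
ring=cv2.dilate(m.astype(np.uint8),np.ones((25,25)))-cv2.dilate(m.astype(np.uint8),np.ones((9,9)))
print("bench z",np.median(cloud(ring>0,d,e)[:,2]))
g=im.astype(int); grey=m&(abs(g[:,:,1]-g[:,:,0])<18); Q=cloud(grey,d,e); Q=Q[(Q[:,0]<680)]; print("flange grey z",np.median(Q[:,2]),rect(Q),len(Q))
F=P[(P[:,0]<670)]; print(np.percentile(F[:,2],[10,30,50,70,90]))
C=P[(P[:,0]>700)]; print(np.percentile(C[:,2],[10,30,50,70,90,97]))
E
```

```text
[[-0.00000e+00 -9.54000e-01 -2.98000e-01  8.49280e+01]
 [ 1.00000e+00 -0.00000e+00 -1.00000e-03  4.24000e-01]
 [ 1.00000e-03 -2.98000e-01  9.54000e-01 -2.04184e+02]
 [ 0.00000e+00  0.00000e+00  0.00000e+00  1.00000e+00]] [[299.52008876   0.         323.8936338 ]
 [  0.         299.52008876 197.08292289]
 [  0.           0.           1.        ]]
[(np.int64(-4), np.int64(10)), (np.int64(0), np.int64(27)), (np.int64(4), np.int64(66)), (np.int64(8), np.int64(99)), (np.int64(12), np.int64(40)), (np.int64(16), np.int64(17)), (np.int64(20), np.int64(16)), (np.int64(24), np.int64(52)), (np.int64(28), np.int64(144)), (np.int64(32), np.int64(146)), (np.int64(36), np.int64(211)), (np.int64(40), np.int64(325)), (np.int64(44), np.int64(105)), (np.int64(48), np.int64(72)), (np.int64(52), np.int64(204)), (np.int64(56), np.int64(133)), (np.int64(60), np.int64(58)), (np.int64(64), np.int64(73)), (np.int64(68), np.int64(28)), (np.int64(72), np.int64(0)), (np.int64(76), np.int64(0)), (np.int64(80), np.int64(0)), (np.int64(84), np.int64(0))]
bench z -0.5864558423365906
flange grey z 31.65744160767531 [651.1 -26.5 140.6  77.6  80.6] 384
[28.78120676 32.57355861 37.62836681 40.9077342  43.6297353 ]
[ 7.39339661 17.43559144 54.11440099 56.99169231 65.31741425 68.38462567]
```

Call:
send_rows(targets=[[[0, 0, 0.095, 0.11, 0.2225, 0, -1], [0, 0, 0.095, 0.11, 0.2225, 0, -1], [0, 0, 0.095, 0.11, 0.2225, 0, -1], [0, 0, 0.095, 0.11, 0.2225, 0, -1], [0, 0, 0.095, 0.11, 0.2225, 0, -1], [0, 0, 0.095, 0.11, 0.2225, 0, -1], [0, 0, 0.095, 0.11, 0.2225, 0, -1], [0, 0, 0.095, 0.11, 0.2225, 0, -1], [0, 0, 0.095, 0.11, 0.2225, 0, -1], [0, 0, 0.095, 0.11, 0.2225, 0, -1], [0, 0, 0.095, 0.11, 0.2225, 0, -1], [0, 0, 0.095, 0.11, 0.2225, 0, -1]]])

```text
time_s: 2.5
ee_pos: [476.8, 1.6, 179.8]
ee_rot: [180.0, 0.0, 124.6]
force: [1.0, -0.9, -0.4]
gripper_width: 91.4
gripper_force: 0.0
```

Call:
send_rows(targets=[[[0, 0, 0.095, 0, 0, -0.1, -1], [0, 0, 0.095, 0, 0, -0.1, -1], [0, 0, 0.095, 0, 0, -0.1, -1], [0, 0, 0.095, 0, 0, -0.1, -1], [0, 0, 0.095, 0, 0, 0, -1], [0, 0, 0, 0, 0, 0, -1], [0, 0, 0, 0, 0, 0, -1]]])

```text
time_s: 3.2
ee_pos: [476.5, -0.5, 99.8]
ee_rot: [180.0, 0.0, 166.8]
force: [-0.6, -0.5, 0.1]
gripper_width: 91.3
gripper_force: 0.0
```

```bash
cat > look.py <<'E'
from h import *
import sys
e=ext("wrist"); im,d=optics.grab_frame("wrist"); cv2.imwrite(f"pics/{sys.argv[1]}.png",im[:,:,::-1]); np.savez(f"{sys.argv[1]}.npz",im=im,d=d,K=e[0],k1=e[1],R=e[2],o=e[3])
s=env.state(); print(s["time_s"],s["ee_pos"].round(1),s["ee_rot"].round(2),s["force"].round(1),s["qpos"].round(0))
for n in sys.argv[2:]:
    if n in("flange_lip","wedge_tip","shim_a_mid","shim_b_mid"):
        for r in optics.place_of("wrist",n)[:3]: print(n,r["conf"],r["at"],withd([r["at"]],d,e).round(1)[0],onz([r["at"]],0,e).round(1)[0])
    else:
        for r in optics.silhouettes("wrist",n)[:3]:
            P=cloud(r["mask"],d,e)
            if len(P)>20: print(n,round(r["conf"],2),r["at"],np.percentile(P[:,2],[5,50,95]).round(1),rect(P))
E
python3 look.py w1 flange_lip bracket
```

```text
3.25 [476.6  -0.5 100. ] [1.7998e+02 7.0000e-02 1.6685e+02] [0.3 0.1 0.5] [ -1.  13. 109.   0.  57. -78.]
flange_lip 0.55 [345.3, 310.3] [632.7 -10.7  -1.7] [631.3 -10.5   0. ]
bracket 0.77 [340.4, 324.2] [22.9 30.5 39.2] [637.9 -13.9 119.   48.6  80.3]
```

View pics/w1.png

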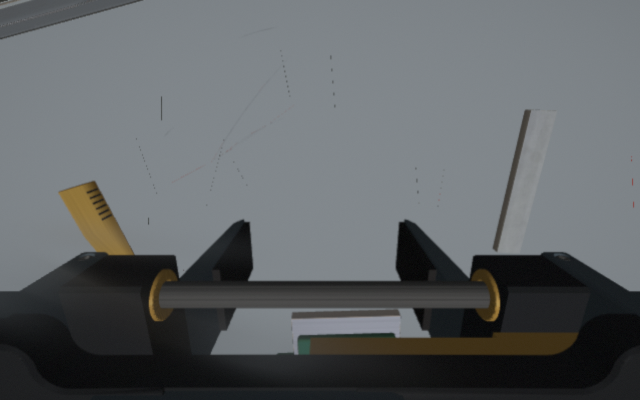

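The picture shows the lip partly hidden under the gripper at (345,315). The wedge grip block is at (85,200) and a shim at (525,180). I'll move so the lip sits in the clear area and take its height.

Call:
send_rows(targets=[[[0, 0, 0, 0.19, -0.013, 0.085, -1], [0, 0, 0, 0.19, -0.013, 0.085, -1], [0, 0, 0, 0.19, -0.013, 0.085, -1], [0, 0, 0, 0, 0, 0, -1], [0, 0, 0, 0, 0, 0, -1]]])

```text
time_s: 3.85
ee_pos: [590.3, -8.3, 150.4]
ee_rot: [180.0, -0.0, 166.9]
force: [0.1, 0.6, -0.3]
gripper_width: 91.3
gripper_force: 0.0
```

```bash
python3 look.py w2 flange_lip bracket; python3 - <<'E'
import numpy as np,cv2
from h import *
z=np.load("w2.npz"); e=(z["K"],float(z["k1"]),z["R"],z["o"]); d=z["d"]
P=cloud(np.ones(d.shape,bool),d,e)
P=P[(P[:,0]>540)&(P[:,0]<720)&(abs(P[:,1]+10)<45)&(P[:,2]<90)&(P[:,2]>-10)]
for x in range(540,720,6):
    q=P[(P[:,0]>=x)&(P[:,0]<x+6)]
    if len(q)>20: print(x,len(q),np.percentile(q[:,2],[10,50,90]).round(1))
E
```

```text
3.9 [589.1  -8.2 150. ] [-1.7999e+02 -1.0000e-01  1.6696e+02] [ 0.3 -0.   0.2] [ -2.  21.  90.   0.  69. -79.]
flange_lip 0.87 [327.3, 200.9] [621.6 -11.4  -1.3] [621.1 -11.3   0. ]
flange_lip 0.61 [325.3, 192.6] [610.5 -11.4  -1.4] [610.1 -11.3   0. ]
bracket 0.88 [330.6, 244.7] [ 8.6 40.  54.2] [645.4 -13.1 178.3 174.6  76.1]
540 397 [-2.2 -1.2 -0.2]
546 391 [-2.2 -1.3 -0.2]
552 378 [-2.1 -1.1 -0.1]
558 385 [-2.1 -1.2 -0.2]
564 373 [-2.1 -1.1 -0.1]
570 366 [-2.  -1.2 -0.3]
576 363 [-2.1 -1.2 -0.3]
582 362 [-2.2 -1.3 -0.3]
588 345 [-2.2 -1.2 -0.2]
594 353 [-2.2 -1.2 -0.2]
600 347 [-2.  -1.1 -0.2]
606 432 [-2.  -0.8 29.6]
612 559 [-1.9 -0.3 30.9]
618 582 [-1.6 29.3 31.2]
624 510 [-1.  30.5 31.7]
630 479 [29.8 31.1 40.6]
636 465 [30.2 38.8 41. ]
642 448 [34.6 40.3 41.5]
648 374 [39.7 40.6 41.6]
654 372 [39.7 40.6 41.4]
660 364 [39.7 40.7 41.5]
666 359 [39.7 40.6 41.5]
672 343 [39.7 40.7 41.5]
678 356 [39.7 40.7 41.6]
684 498 [39.9 41.4 53.7]
690 509 [40.1 48.6 58.3]
696 362 [39.8 51.5 55. ]
702 125 [53.4 54.5 55.4]
708 24 [52.5 54.3 55.3]
```

View pics/w2.png

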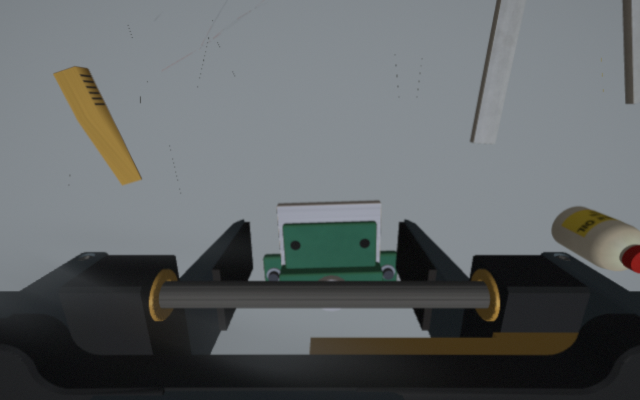

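The picture shows the whole flange lip from (278,204) to (380,201), the wedge at (98,125) and shim_b at (497,70). The heights (top at gap+22≈42, boss at gap+46≈66) give a gap of about 20 mm, so one shim.

```bash
python3 - <<'E'
from h import *
z=np.load("w2.npz"); e=(z["K"],float(z["k1"]),z["R"],z["o"]); d=z["d"]
m=np.zeros(d.shape,bool); m[190:282,262:395]=1
P=cloud(m,d,e); Q=P[(P[:,2]>27)&(P[:,2]<44)&(P[:,0]<690)]; print("flange",rect(Q))
# front edge fit
a=np.radians(-12); 
for it in range(3):
    u=np.array([np.cos(a),np.sin(a)]); v=np.array([-u[1],u[0]])
    s=Q[:,:2]@u; t=Q[:,:2]@v; bins=np.arange(t.min()+4,t.max()-4,4)
    f=np.array([(b+2,np.percentile(s[(t>=b)&(t<b+4)],1.5)) for b in bins if ((t>=b)&(t<b+4)).sum()>10]); k=np.polyfit(f[:,0],f[:,1],1); a-= -np.arctan(-k[0]) if 0 else np.arctan(k[0])
mid=(np.percentile(t,1)+np.percentile(t,99))/2
print("yaw",np.degrees(a),"width",np.percentile(t,99)-np.percentile(t,1),"lip",u*np.polyval(k,mid)+v*mid, "slope",k[0])
px=np.array([[278,204],[380,201]]); A=onz(px,30.5,e); print("corner px",A.round(1),A.mean(0).round(1))
B=onz(np.array([[277.,203],[381,200]]),19,e);print(B.round(1))
im,dd=optics.grab_frame("wrist"); ee=ext("wrist")
for n in["shim_b","wedge"]:
  for r in optics.silhouettes("wrist",n)[:3]:
    c=cloud(r["mask"],dd,ee); print(n,round(r["conf"],2),r["at"],rect(c),np.median(c[:,2]), rect(c[c[:,2]>5]))
print(optics.place_of("wrist","wedge_tip")[:1],[onz([r["at"]],0,ee) for r in optics.place_of("wrist","wedge_tip")[:1]])
E
```

```text
flange [654.  -17.1 120.3  77.8  78.9]
yaw -11.197323059158295 width 116.92523499909153 lip [616.63315024  -9.87242378] slope -9.543911943906417e-06
corner px [[602.3 -65.1  30.5]
 [625.1  49.   30.5]] [613.7  -8.   30.5]
[[604.2 -68.6  19. ]
 [628.3  51.7  19. ]]
shim_b 0.91 [629.1, 50.8] [531.  338.7 109.2  10.7   4.4] 7.827502745250058 [531.5 338.8 107.7  10.7   4.4]
shim_b 0.85 [497.1, 70.5] [521.6 198.2 145.8  32.3 -18.4] 8.93067437629432 [521.7 198.5 145.1  26.2 -15.3]
shim_b 0.6 [93.7, 121.2] [ 475.6 -241.2  137.6   35.5    7.6] 13.058651986837447 [ 475.8 -241.1  123.3   27.7    2.9]
wedge 0.65 [97.1, 121.6] [ 477.2 -248.8  136.8   43.8    3.3] 12.58433672910246 [ 475.8 -241.3  123.3   28.     2.9]
[] []
```

Call:
send_rows(targets=[[[0, 0, -0.0045, -0.093, 0.182, -0.075, -1], [0, 0, -0.0045, -0.093, 0.182, -0.075, -1], [0, 0, -0.0045, -0.093, 0.182, -0.075, -1], [0, 0, -0.0045, -0.093, 0.182, -0.075, -1], [0, 0, -0.0045, -0.093, 0.182, -0.075, -1], [0, 0, -0.0045, -0.093, 0.182, -0.075, -1], [0, 0, 0, 0, 0, -0.1, -1], [0, 0, 0, 0, 0, -0.1, -1], [0, 0, 0, 0, 0, -0.05, -1], [0, 0, 0, 0, 0, 0, -1], [0, 0, 0, 0, 0, 0, -1]]])

```text
time_s: 5.35
ee_pos: [479.0, 210.1, 11.0]
ee_rot: [180.0, 0.0, 164.5]
force: [0.0, -0.2, 0.2]
gripper_width: 90.8
gripper_force: 0.0
```

```bash
python3 look.py w3 shim_b; python3 - <<'E'
import cv2
a=cv2.imread("pics/w3.png")[60:300,150:500]; cv2.imwrite("pics/w3c.png",a)
E
```

```text
5.4 [479.4 210.1  11.3] [1.7993e+02 8.0000e-02 1.6453e+02] [-0.4 -0.1 -0. ] [ 22.  23. 110.   0.  47. -52.]
shim_b 0.64 [500.8, 184.7] [ 2.1  8.9 10. ] [495.5 340.4 118.7  70.5  27.9]
shim_b 0.57 [323.6, 241.9] [ 7.9  8.9 10. ] [513.  200.3 137.5  25.7 -15.9]
```

View pics/w3c.png

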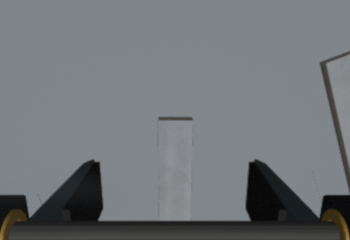

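The bar lies centred between the fingers and parallel to them, with its tail at crop (176,118). I'll lower and grip.

Call:
send_rows(targets=[[[0, 0, 0, 0, 0, -0.02, -1], [0, 0, 0, 0, 0, -0.022, -1], [0, 0, 0, 0, 0, 0, 0.3], [0, 0, 0, 0, 0, 0, 1], [0, 0, 0, 0, 0, 0, 1], [0, 0, 0, 0, 0, 0, 1], [0, 0, 0, 0, 0, 0, 1], [0, 0, 0, 0, 0, 0, 1]]], grip_force=30)

```text
time_s: 6.25
ee_pos: [478.5, 210.2, 2.1]
ee_rot: [180.0, 0.0, 164.6]
force: [0.0, 0.2, 0.8]
gripper_width: 45.5
gripper_force: 0.0
```

```bash
python3 - <<'E'
from h import *
z=np.load("w3.npz"); e=(z["K"],float(z["k1"]),z["R"],z["o"]); T=onz([[326.,180]],9,e)[0]; u=np.array([np.cos(np.radians(-15.5)),np.sin(np.radians(-15.5))])
print("tail",T,"dist tail->tcp",(np.array([479.2,210.1])-T[:2])@u)
print(env.state())
E
```

```text
tail [447.39641371 220.10747701   9.        ] dist tail->tcp 33.32128617835878
{'time_s': 6.25, 'qpos': array([ 2.24479059e+01,  2.40161787e+01,  1.10141466e+02,  3.23576058e-03,
        4.58325087e+01, -5.21254822e+01]), 'qvel': array([ 0.00713273, -0.00452696,  0.10719321, -0.10532317, -0.06909038,
       -0.00750797]), 'effort': array([-1.98796544e-03, -4.00864398e+01, -1.67614049e+01,  1.37049792e-02,
        8.25606356e-02,  2.06654499e-04]), 'ee_pos': array([478.54348886, 210.16869957,   2.13031525]), 'ee_rot': array([1.79992123e+02, 6.34715952e-03, 1.64571133e+02]), 'force': array([0.00636058, 0.21532383, 0.77270164]), 'torque': array([ 0.03630815, -0.11416443, -0.01137757]), 'gripper_force': 0.0, 'gripper_width': 45.539669141965646}
```

Call:
send_rows(targets=[[[0, 0, 0, 0, 0, 0, 1], [0, 0, 0, 0, 0, 0, 1], [0, 0, 0, 0, 0, 0, 1], [0, 0, 0, 0, 0, 0, 1], [0, 0, 0, 0, 0, 0, 1], [0, 0, 0, 0, 0, 0.05, 1], [0, 0, 0, 0, 0, 0.05, 1]]])

```text
time_s: 6.95
ee_pos: [478.5, 210.1, 22.7]
ee_rot: [-180.0, -0.0, 164.6]
force: [-0.5, 0.8, -0.1]
gripper_width: 0.7
gripper_force: 0.0
```

```bash
python3 look.py w4 shim_b; python3 - <<'E'
import cv2
a=cv2.imread("pics/w4.png")[60:300,100:560]; cv2.imwrite("pics/w4c.png",a)
E
```

```text
7.0 [479.9 210.7  24.6] [1.7987e+02 1.6000e-01 1.6456e+02] [ 1.5 -0.   1.3] [ 22.  22. 109.   0.  49. -52.]
shim_b 0.8 [323.7, 201.2] [ 5.7  8.9 10. ] [517.2 197.2 147.9  26.5 -17.9]
shim_b 0.77 [491.9, 194.9] [ 2.   8.9 10. ] [507.9 347.1 147.7  28.1   5.4]
```

View pics/w4c.png

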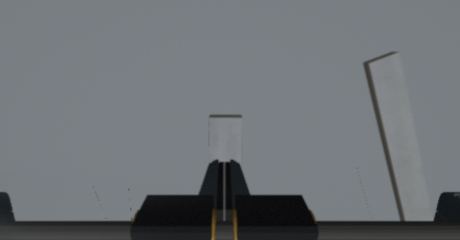

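The shut fingers sit over the bar, which is unmoved at crop (225,115-160), so the tips passed above it. I'll check how low the finger tips really reach, using depth.

```bash
python3 - <<'E'
from h import *
for f,tz,y in [("w3",11.3,210.1),("w4",24.6,210.7)]:
    z=np.load(f+".npz"); e=(z["K"],float(z["k1"]),z["R"],z["o"]); d=z["d"]
    m=np.zeros(d.shape,bool); m[150:275,200:450]=1
    P=cloud(m,d,e); c=np.array([479.5,y]); th=np.radians(164.5); X=np.array([np.cos(th),np.sin(th)]); Y=np.array([X[1],-X[0]])
    L=np.c_[(P[:,:2]-c)@X,(P[:,:2]-c)@Y,P[:,2]-tz]; print(f, "bench z rel",np.percentile(L[:,2],[1,5]))
    for lo in range(-12,40,4):
        q=L[(L[:,2]>=lo)&(L[:,2]<lo+4)]
        if len(q)>5: print(lo,len(q),np.percentile(q[:,0],[5,50,95]).round(0),np.percentile(q[:,1],[2,50,98]).round(0))
E
```

```text
w3 bench z rel [-13.90744227 -13.46199616]
-12 4883 [-37.  18.  51.] [-90.  15.  92.]
-8 47 [-31.  33.  34.] [-11.   1.  12.]
-4 3150 [-38.  -1.  31.] [-12.  -0.  12.]
32 167 [-14.   6.  18.] [-51. -46.  49.]
36 237 [-13.   8.  18.] [-53.  45.  51.]
w4 bench z rel [-27.27885895 -26.8077968 ]
28 8 [16. 16. 18.] [-5. -3.  4.]
32 48 [16. 17. 18.] [-8. -0.  5.]
36 68 [16. 18. 18.] [-10.  -2.   7.]
```

By both depth and projection, the finger tips sit about 29 mm above the nominal TCP. I'll open halfway and descend with force checks.

Call:
send_rows(targets=[[[0, 0, 0, 0, 0, 0, -0.1], [0, 0, 0, 0, 0, 0, -0.1], [0, 0, 0, 0, 0, 0, -0.1], [0, 0, 0, 0, 0, 0, -0.1], [0, 0, 0, 0, 0, 0, -0.1], [0, 0, 0, 0, 0, -0.06, -0.1], [0, 0, 0, 0, 0, -0.05, -0.1], [0, 0, 0, 0, 0, -0.02, -0.1], [0, 0, 0, 0, 0, -0.02, -0.1], [0, 0, 0, 0, 0, 0, -0.1]]])

```text
time_s: 8.05
ee_pos: [478.0, 210.0, -8.7]
ee_rot: [-180.0, -0.1, 164.6]
force: [0.4, 0.1, -0.9]
gripper_width: 50.1
gripper_force: 0.0
```

```bash
python3 look.py w5; python3 - <<'E'
from h import *
s=env.state(); print(s["force"],s["gripper_width"])
z=np.load("w5.npz"); e=(z["K"],float(z["k1"]),z["R"],z["o"]); d=z["d"]
m=np.zeros(d.shape,bool); m[150:275,200:450]=1
P=cloud(m,d,e);q=P[P[:,2]>13]; print(np.percentile(q[:,2],[0,1,5,20]), "bench",np.percentile(P[:,2],[5,20,50]))
a=cv2.imread("pics/w5.png")[60:300,100:560]; cv2.imwrite("pics/w5c.png",a)
E
```

```text
8.1 [478.4 210.1  -8.3] [-1.7998e+02 -3.0000e-02  1.6457e+02] [-0.5  0.4  0.2] [ 22.  25. 111.   0.  44. -52.]
[-0.4771926   0.38946959  0.22661867] 50.17921534312712
[23.71050187 26.05887694 31.45959555 47.20041206] bench [-2.16499451 -1.61925758 -0.95159867]
```

View pics/w5c.png

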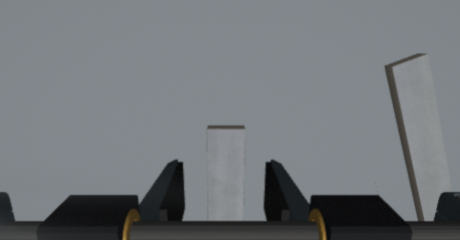

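TCP is at z = -8.7 with no contact, so the offset is real. The bar (crop 225,125-220) is centred between the fingers. I'll lower further.

Call:
send_rows(targets=[[[0, 0, 0, 0, 0, -0.04, -0.1], [0, 0, 0, 0, 0, -0.02, -0.1], [0, 0, 0, 0, 0, -0.015, -0.1], [0, 0, 0, 0, 0, -0.01, -0.1], [0, 0, 0, 0, 0, 0, -0.1]]])

```text
time_s: 8.6
ee_pos: [478.3, 210.1, -25.2]
ee_rot: [-180.0, -0.0, 164.6]
force: [-0.0, -1.2, -0.3]
gripper_width: 50.1
gripper_force: 0.0
```

Call:
send_rows(targets=[[[0, 0, 0, 0, 0, 0, 1], [0, 0, 0, 0, 0, 0, 1], [0, 0, 0, 0, 0, 0, 1], [0, 0, 0, 0, 0, 0, 1], [0, 0, 0, 0, 0, 0, 1]]])

```text
time_s: 9.1
ee_pos: [479.0, 210.2, -24.2]
ee_rot: [180.0, 0.1, 164.6]
force: [-0.2, -2.1, 4.1]
gripper_width: 13.1
gripper_force: 2.6
```

Call:
send_rows(targets=[[[0, 0, 0, 0, 0, 0.02, -0.1], [0, 0, 0, 0, 0, 0, -0.1], [0, 0, 0, 0, 0, 0, -0.1], [0, 0, 0, 0, 0, 0, -0.1], [0, 0, 0, 0, 0, 0, -0.1], [0, 0, 0, 0, 0, -0.02, -0.1], [0, 0, 0, 0, 0, -0.015, -0.1], [0, 0, 0, 0, 0, -0.01, -0.1], [0, 0, 0, 0, 0, 0, -0.1]]])

```text
time_s: 10.0
ee_pos: [478.2, 210.0, -30.4]
ee_rot: [-180.0, -0.0, 164.6]
force: [1.1, -0.4, 0.1]
gripper_width: 50.5
gripper_force: 0.0
```

```bash
python3 look.py w6 shim_b
```

```text
10.05 [478.3 210.1 -30.2] [-1.7998e+02 -3.0000e-02  1.6457e+02] [-0.3  0.6  0. ] [ 22.  27. 112.   0.  41. -52.]
shim_b 0.89 [537.1, 188.4] [2.2 8.8 9.9] [480.8 339.5  87.7  69.   35.9]
shim_b 0.86 [322.3, 248.8] [7.5 8.9 9.9] [498.7 204.5 107.7  27.1 -15.1]
```

Call:
send_rows(targets=[[[0, 0, 0, 0, 0, -0.012, -0.1], [0, 0, 0, 0, 0, 0, 0.2], [0, 0, 0, 0, 0, 0, 0.2], [0, 0, 0, 0, 0, 0, 0.2], [0, 0, 0, 0, 0, 0, 1], [0, 0, 0, 0, 0, 0, 1], [0, 0, 0, 0, 0, 0, 1]]])

```text
time_s: 10.8
ee_pos: [478.6, 210.1, -32.3]
ee_rot: [180.0, 0.0, 164.6]
force: [0.7, 0.3, -0.1]
gripper_width: 24.8
gripper_force: 30.0
```

Gripped at 24.8 mm, which matches shim_b. I'll carry it to just in front of the lip.

Call:
send_rows(targets=[[[0, 0, 0, 0, 0, 0.05, 1], [0, 0, 0, 0, 0, 0.05, 1], [0, 0, 0.0094, 0.002, -0.1924, 0, 1], [0, 0, 0.0094, 0.002, -0.1924, 0, 1], [0, 0, 0.0094, 0.002, -0.1924, 0, 1], [0, 0, 0.0094, 0.002, -0.1924, 0, 1], [0, 0, 0.0094, 0.002, -0.1924, 0, 1], [0, 0, 0, 0, 0, -0.05, 1], [0, 0, 0, 0, 0, -0.035, 1], [0, 0, 0, 0, 0, 0, 1], [0, 0, 0, 0, 0, 0, 1]]])

```text
time_s: 11.9
ee_pos: [480.4, 18.8, -29.4]
ee_rot: [180.0, -0.0, 168.9]
force: [0.7, 0.3, -1.8]
gripper_width: 24.6
gripper_force: 30.0
```

```bash
python3 look.py w7 shim_b; python3 - <<'E'
from h import *
im,d=optics.grab_frame("top"); e=ext("top"); cv2.imwrite("pics/top1.png",im[:,:,::-1])
for n in["shim_b","bracket"]:
  for r in optics.silhouettes("top",n)[:4]:
    c=cloud(r["mask"],d,e); print(n,round(r["conf"],2),r["at"],rect(c),np.median(c[:,2]))
L=np.array([615.5,-9,20]);print("proj lip",proj(L,e),"bar tip",proj(L-[19.6,-3.9,10],e), "lip px",[ (r["conf"],r["at"]) for r in optics.place_of("top","flange_lip")[:2]])
a=im[130:260,290:450,::-1]; cv2.imwrite("pics/top1c.png",cv2.resize(a,None,fx=4,fy=4,interpolation=cv2.INTER_CUBIC))
E
```

```text
11.95 [480.6  18.8 -29.2] [179.99   0.   168.9 ] [-0.4  0.2 -1.8] [  1.  24. 117.   0.  39. -78.]
shim_b 0.9 [320.9, 251.9] [10.1 11.8 12.8] [501.4  13.9 109.2  27.8 -11.2]
shim_b 0.72 [243.0, 225.4] [511.3 343.7 148.2  22.6   5.4] 9.068922198368568
shim_b 0.6 [180.9, 176.6] [659.5 549.4 149.8  23.9  22.9] 9.16878141708844
bracket 0.59 [362.8, 169.0] [683.5 -24.1 172.2 138.5  78.2] 41.484305831889515
proj lip [[358.09121052 189.04735561]] bar tip [[356.64680577 195.87959614]] lip px [(0.72, [358.6, 186.2])]
```

View pics/top1c.png

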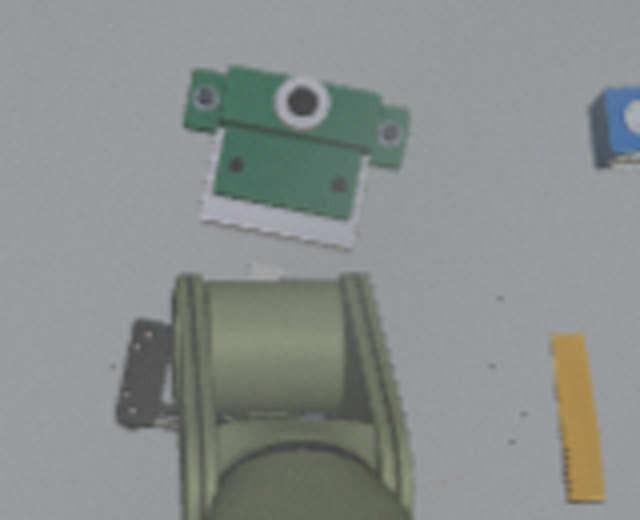

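The bar tip at (266,270) points at the lip middle (277,233), about 2 mm left. I'll correct that and slide it in.

Call:
send_rows(targets=[[[0, 0, 0, 0, -0.011, -0.01, 1], [0, 0, 0, 0.0687, -0.0136, 0, 1], [0, 0, 0, 0.0687, -0.0136, 0, 1], [0, 0, 0, 0.0687, -0.0136, 0, 1], [0, 0, 0, 0.0687, -0.0136, 0, 1], [0, 0, 0, 0.0687, -0.0136, 0, 1], [0, 0, 0, 0.0491, -0.0097, 0, 1], [0, 0, 0, 0, 0, -0.004, 1], [0, 0, 0, 0, 0, 0, 1]]])

```text
time_s: 13.1
ee_pos: [558.8, -0.0, -32.2]
ee_rot: [180.0, -0.0, 168.8]
force: [0.0, -0.3, -1.1]
gripper_width: 24.7
gripper_force: 30.0
```

```bash
python3 look.py w8 shim_b
```

```text
13.15 [558.4   0.  -32.2] [-1.800e+02 -4.000e-02  1.688e+02] [ 0.4 -0.6  0. ] [ -1.  29. 107.   0.  44. -80.]
shim_b 0.82 [322.3, 252.3] [7.6 8.9 9.9] [574.   -3.8  97.9  27.1 -11. ]
```

Call:
send_rows(targets=[[[0, 0, 0, 0.0147, -0.0029, 0, 1], [0, 0, 0, 0.0147, -0.0029, 0, 1], [0, 0, 0, 0.0147, -0.0029, 0, 1], [0, 0, 0, 0.0098, -0.0019, 0, 1], [0, 0, 0, 0, 0, 0, 1]]])

```text
time_s: 13.7
ee_pos: [570.2, -2.2, -32.2]
ee_rot: [180.0, 0.0, 168.8]
force: [0.7, 0.1, -1.0]
gripper_width: 24.6
gripper_force: 30.0
```

Call:
send_rows(targets=[[[0, 0, 0, 0.0049, -0.001, 0, 1], [0, 0, 0, 0.0049, -0.001, 0, 1], [0, 0, 0, 0, 0, 0, 1]]])

```text
time_s: 14.0
ee_pos: [571.9, -2.5, -32.1]
ee_rot: [180.0, 0.0, 168.8]
force: [-0.7, -0.7, -0.9]
gripper_width: 24.7
gripper_force: 30.0
```

Call:
send_rows(targets=[[[0, 0, 0, 0.0049, -0.001, 0, 1], [0, 0, 0, 0.0049, -0.001, 0, 1], [0, 0, 0, 0, 0, 0, 1]]])

```text
time_s: 14.3
ee_pos: [573.9, -2.9, -32.1]
ee_rot: [180.0, 0.0, 168.8]
force: [0.2, 0.2, -0.2]
gripper_width: 24.8
gripper_force: 30.0
```

Call:
send_rows(targets=[[[0, 0, 0, 0.0049, -0.001, 0, 1], [0, 0, 0, 0, 0, 0, 1]]])

```text
time_s: 14.5
ee_pos: [574.2, -3.1, -32.2]
ee_rot: [180.0, -0.1, 168.8]
force: [-1.4, 1.9, 0.1]
gripper_width: 24.0
gripper_force: 30.0
```

Call:
send_rows(targets=[[[0, 0, 0, 0.0049, -0.001, 0, 1], [0, 0, 0, 0, 0, 0, 1]]])

```text
time_s: 14.7
ee_pos: [574.2, -3.1, -32.3]
ee_rot: [-180.0, -0.2, 168.8]
force: [-5.3, 1.7, 2.6]
gripper_width: 24.6
gripper_force: 30.0
```

Call:
send_rows(targets=[[[0, 0, 0, 0.0049, -0.001, 0, 1], [0, 0, 0, 0, 0, 0, 1]]])

```text
time_s: 14.9
ee_pos: [574.1, -3.1, -32.3]
ee_rot: [-180.0, -0.3, 168.8]
force: [-7.8, 2.1, 3.9]
gripper_width: 24.8
gripper_force: 30.0
```

The bar is home: firm contact at x = 574, as expected. I'll release, rise and go over to the wedge.

Call:
send_rows(targets=[[[0, 0, 0, -0.0147, 0.003, 0, 1], [0, 0, 0, 0, 0, 0, -0.1], [0, 0, 0, 0, 0, 0, -0.1], [0, 0, 0, 0, 0, 0, -0.1], [0, 0, 0, 0, 0, 0, -0.1], [0, 0, 0, 0, 0, 0.05, -0.1], [0, 0, 0, 0, 0, 0.2, -0.1], [0, 0, 0, 0, 0, 0.2, -0.1], [0, 0, 0, 0, 0, 0, -0.1], [0, 0, 0, 0, 0, 0, -0.1]]])

```text
time_s: 15.9
ee_pos: [574.5, -3.0, 59.4]
ee_rot: [180.0, 0.2, 168.8]
force: [-0.1, 0.3, 0.9]
gripper_width: 50.0
gripper_force: 0.0
```

```bash
python3 look.py w9 shim_b flange_lip; python3 - <<'E'
from h import *
L=np.array([615.5,-9]);u=np.array([np.cos(np.radians(-11.2)),np.sin(np.radians(-11.2))]);v=np.array([-u[1],u[0]])
z=np.load("w9.npz"); e=(z["K"],float(z["k1"]),z["R"],z["o"])
im,d=optics.grab_frame("wrist")
for r in optics.silhouettes("wrist","shim_b")[:3]:
    P=cloud(r["mask"],d,e); P=P[P[:,2]>4]; q=(P[:,:2]-L); print("along",np.percentile(q@u,[.5,99.5]),"lat",np.percentile(q@v,[1,50,99]))
E
```

```text
15.95 [573.4  -2.9  58. ] [180.     0.   168.79] [-0.1  0.   0.2] [ -1.  24. 100.   0.  56. -80.]
shim_b 0.75 [321.8, 206.7] [ 7.7  9.  10.1] [581.4  -5.1  81.2  26.7 -11.8]
flange_lip 0.63 [326.9, 251.5] [617.   -8.9  20. ] [627.4 -10.7   0. ]
along [-72.49859886   8.32072913] lat [-14.46989541  -2.16856928   9.9183476 ]
along [-147.50126404  -23.675468  ] lat [-263.82732608 -247.80029892 -229.16747056]
```

View pics/w9.png

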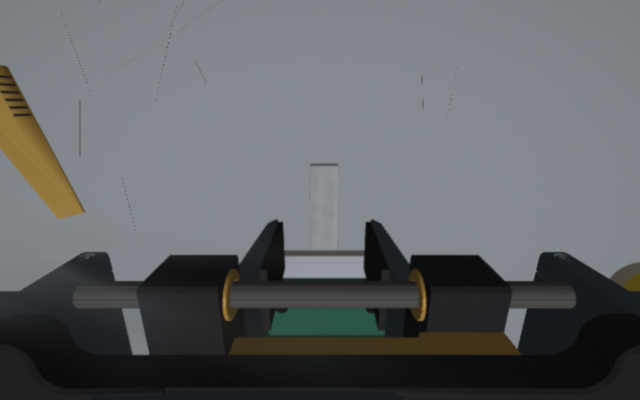

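The shim lies straight under the lip, from its tail at (324,164) to the lip at (324,250), with about 73-75 mm out. It's home. Now the wedge.

Call:
send_rows(targets=[[[0, 0, 0.0257, -0.111, -0.2, -0.033, -0.1], [0, 0, 0.0257, -0.111, -0.2, -0.033, -0.1], [0, 0, 0.0257, -0.111, -0.2, -0.033, -0.1], [0, 0, 0.0257, -0.111, -0.2, -0.033, -0.1], [0, 0, 0.0257, -0.111, -0.2, -0.033, -0.1], [0, 0, 0.0257, -0.111, -0.2, -0.033, -0.1], [0, 0, 0, 0, 0, 0, -0.1], [0, 0, 0, 0, 0, 0, -0.1]]])

```text
time_s: 16.95
ee_pos: [439.7, -243.2, 17.5]
ee_rot: [179.9, -0.1, -177.5]
force: [0.3, -0.3, 1.0]
gripper_width: 50.2
gripper_force: 0.0
```

```bash
python3 look.py w10 wedge shim_b wedge_tip; python3 - <<'E'
from h import *
z=np.load("w10.npz"); e=(z["K"],float(z["k1"]),z["R"],z["o"]);d=z["d"]
hsv=cv2.cvtColor(z["im"],cv2.COLOR_RGB2HSV); m=(hsv[...,1]>100)&(hsv[...,0]>12)&(hsv[...,0]<32); m[280:]=0
n,l,st,_=cv2.connectedComponentsWithStats(m.astype(np.uint8)); i=1+np.argmax(st[1:,4]); m=l==i; print(st[i])
P=cloud(m,d,e); T=P[P[:,2]>15.5]; print("top block",rect(T),len(T),rect(P))
E
```

```text
17.0 [ 440.5 -242.6   17.8] [ 1.7994e+02 -4.0000e-02 -1.7739e+02] [ 0.5  0.4 -0.4] [ -30.   21.  112.    0.   47. -123.]
wedge 0.81 [323.8, 238.8] [ 2.6 17.4 18.8] [ 479.4 -241.9  130.7   28.9    3.4]
wedge_tip 0.6 [320.7, 259.3] [ 468.9 -244.7   16.6] [ 478.1 -244.5    0. ]
wedge_tip 0.55 [325.9, 325.3] [ 542.  -237.3    2.1] [ 543.8 -237.2    0. ]
[ 307  186   34   94 3038]
top block [ 447.9 -243.2   67.3   24.     3.4] 2526 [ 453.6 -242.6   79.1   24.9    4. ]
```

View pics/w10.png

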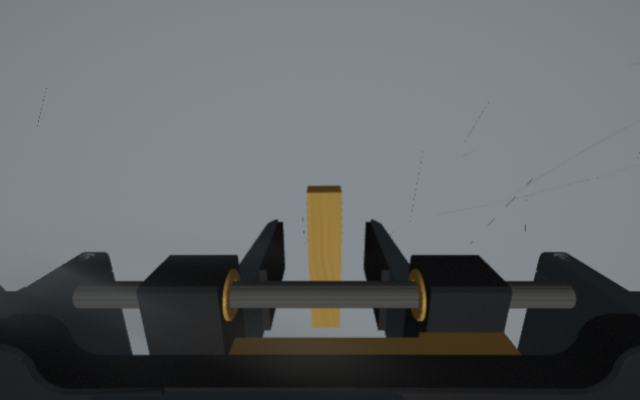

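The wedge is centred between the fingers, with its tail at (324,188) and its tip at (325,326). I'll lower and grip the block.

Call:
send_rows(targets=[[[0, 0, 0.009, 0, -0.006, -0.1, -0.1], [0, 0, 0, 0, 0, -0.08, -0.1], [0, 0, 0, 0, 0, -0.03, -0.1], [0, 0, 0, 0, 0, -0.0175, -0.1], [0, 0, 0, 0, 0, 0, 0.2], [0, 0, 0, 0, 0, 0, 0.2], [0, 0, 0, 0, 0, 0, 0.2], [0, 0, 0, 0, 0, 0, 1], [0, 0, 0, 0, 0, 0, 1], [0, 0, 0, 0, 0, 0, 1]]], grip_force=40)

```text
time_s: 18.15
ee_pos: [440.6, -244.2, -26.9]
ee_rot: [-180.0, 0.0, -176.5]
force: [-0.7, 0.4, 3.4]
gripper_width: 24.5
gripper_force: 40.0
```

Call:
send_rows(targets=[[[0, 0, 0, 0, 0, 0.09, 1], [0, 0, 0, 0, 0, 0.09, 1], [0, 0, -0.0272, 0.0482, 0.2134, 0, 1], [0, 0, -0.0272, 0.0482, 0.2134, 0, 1], [0, 0, -0.0272, 0.0482, 0.2134, 0, 1], [0, 0, -0.0272, 0.0482, 0.2134, 0, 1], [0, 0, -0.0272, 0.0482, 0.2134, 0, 1], [0, 0, -0.0272, 0.0482, 0.2134, 0, 1], [0, 0, 0, 0, 0, -0.08, 1], [0, 0, 0, 0, 0, -0.035, 1], [0, 0, 0, 0, 0, 0, 1], [0, 0, 0, 0, 0, 0, 1]]])

```text
time_s: 19.35
ee_pos: [498.1, 11.1, -14.3]
ee_rot: [-180.0, -0.0, 168.7]
force: [-0.7, 0.3, -1.5]
gripper_width: 24.7
gripper_force: 40.0
```

```bash
python3 look.py w11 wedge shim_b; python3 - <<'E'
from h import *
z=np.load("w11.npz"); e=(z["K"],float(z["k1"]),z["R"],z["o"]);d=z["d"]
hsv=cv2.cvtColor(z["im"],cv2.COLOR_RGB2HSV); m=(hsv[...,1]>100)&(hsv[...,0]>12)&(hsv[...,0]<32); m[280:]=0; m[:,:280]=0; m[:,370:]=0
P=cloud(m,d,e); L=np.array([615.5,-9]);u=np.array([np.cos(np.radians(-11.2)),np.sin(np.radians(-11.2))]);v=np.array([-u[1],u[0]])
q=P[:,:2]-L; T=P[:,2]>np.percentile(P[:,2],60)-4
print("along",np.percentile(q@u,[1,99]),"lat",np.percentile(q[T]@v,[2,50,98]),"topz",np.percentile(P[:,2],[50,80]),np.median(P[T][:,2]))
a=cv2.imread("pics/w11.png")[100:380,180:480]; cv2.imwrite("pics/w11c.png",cv2.resize(a,None,fx=2,fy=2))
E
```

```text
19.4 [498.4  11.1 -14. ] [1.8000e+02 1.0000e-02 1.6871e+02] [-0.2  0.  -1.8] [ -0.  24. 114.  -0.  42. -79.]
wedge 0.93 [322.0, 252.7] [21.2 30.1 31.3] [519.1   6.4  96.2  24.9 -11.3]
along [-145.31776501 -101.99377886] lat [-15.94784094  -3.29809069   8.83712974] topz [30.41063009 30.98238765] 30.48379007082832
```

View pics/w11c.png

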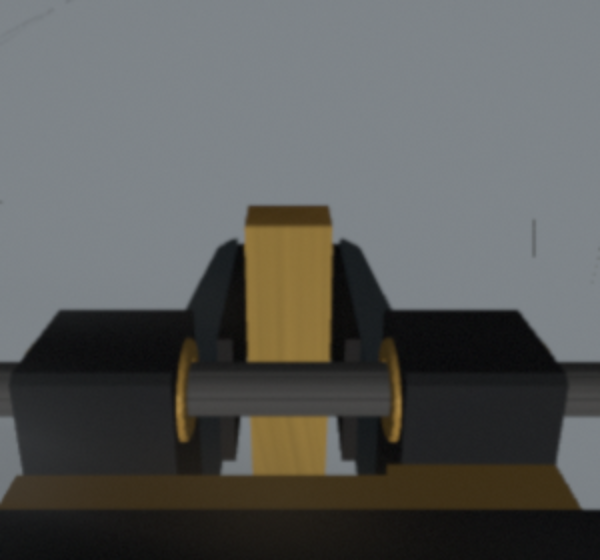

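The wedge is level and centred in the pads (crop 288,270), about 2.5 mm above the shim. I'll lower it onto the shim and slide it in.

Call:
send_rows(targets=[[[0, 0, 0, 0.001, 0.005, -0.011, 1], [0, 0, 0, 0.0392, -0.0078, 0, 1], [0, 0, 0, 0.0392, -0.0078, 0, 1], [0, 0, 0, 0.0392, -0.0078, 0, 1], [0, 0, 0, 0.0392, -0.0078, 0, 1], [0, 0, 0, 0.0294, -0.0058, -0.002, 1], [0, 0, 0, 0, 0, 0, 1]]])

```text
time_s: 20.2
ee_pos: [537.1, 5.4, -16.9]
ee_rot: [180.0, 0.1, 168.8]
force: [1.2, -0.1, 0.8]
gripper_width: 24.9
gripper_force: 40.0
```

Call:
send_rows(targets=[[[0, 0, 0, 0.0098, -0.0019, 0, 1], [0, 0, 0, 0.0098, -0.0019, 0, 1], [0, 0, 0, 0, 0, 0, 1]]])

```text
time_s: 20.5
ee_pos: [539.8, 4.8, -16.8]
ee_rot: [180.0, 0.0, 168.8]
force: [-0.7, -0.3, -1.2]
gripper_width: 24.7
gripper_force: 40.0
```

Call:
send_rows(targets=[[[0, 0, 0, 0.0098, -0.0019, 0, 1], [0, 0, 0, 0.0049, -0.001, 0, 1], [0, 0, 0, 0.0049, -0.001, 0, 1], [0, 0, 0, 0, 0, 0, 1]]])

```text
time_s: 20.9
ee_pos: [543.9, 4.0, -16.8]
ee_rot: [180.0, 0.0, 168.8]
force: [0.8, -0.2, -0.7]
gripper_width: 25.0
gripper_force: 40.0
```

Call:
send_rows(targets=[[[0, 0, 0, 0.0049, -0.001, 0, 1], [0, 0, 0, 0.0049, -0.001, 0, 1], [0, 0, 0, 0, 0, 0, 1]]])

```text
time_s: 21.2
ee_pos: [545.8, 3.6, -16.8]
ee_rot: [180.0, 0.0, 168.8]
force: [-0.4, 0.2, -1.1]
gripper_width: 25.3
gripper_force: 40.0
```

Call:
send_rows(targets=[[[0, 0, 0, 0.0049, -0.001, 0, 1], [0, 0, 0, 0.0049, -0.001, 0, 1], [0, 0, 0, 0, 0, 0, 1]]])

```text
time_s: 21.5
ee_pos: [547.3, 3.3, -16.8]
ee_rot: [180.0, -0.0, 168.8]
force: [-2.0, -0.6, -0.7]
gripper_width: 24.5
gripper_force: 40.0
```

Call:
send_rows(targets=[[[0, 0, 0, 0, 0, -0.003, 1], [0, 0, 0, 0, 0, -0.002, 1], [0, 0, 0, 0, 0, 0, 1]]])

```text
time_s: 21.8
ee_pos: [547.4, 3.2, -16.9]
ee_rot: [180.0, -0.0, 168.8]
force: [-3.3, 0.7, 7.1]
gripper_width: 24.1
gripper_force: 40.0
```

Call:
send_rows(targets=[[[0, 0, 0, 0.0049, -0.001, 0, 1], [0, 0, 0, 0, 0, 0, 1]]])

```text
time_s: 22.0
ee_pos: [547.3, 3.2, -16.9]
ee_rot: [180.0, -0.1, 168.8]
force: [-5.1, 1.0, 8.3]
gripper_width: 24.8
gripper_force: 40.0
```

Call:
send_rows(targets=[[[0, 0, 0, 0.0049, -0.001, 0, 1], [0, 0, 0, 0, 0, 0, 1]]])

```text
time_s: 22.2
ee_pos: [547.2, 3.2, -16.9]
ee_rot: [-180.0, -0.2, 168.8]
force: [-6.9, 1.7, 10.8]
gripper_width: 24.8
gripper_force: 40.0
```

Call:
send_rows(targets=[[[0, 0, 0, 0.0049, -0.001, 0.003, 1], [0, 0, 0, 0.0049, -0.001, 0, 1], [0, 0, 0, 0, 0, 0, 1], [0, 0, 0, 0, 0, 0, 1]]])

```text
time_s: 22.6
ee_pos: [547.6, 3.1, -16.9]
ee_rot: [-180.0, -0.4, 168.8]
force: [-9.7, 2.6, 9.9]
gripper_width: 24.7
gripper_force: 40.0
```

Call:
send_rows(targets=[[[0, 0, 0, 0.0049, -0.001, 0, 1], [0, 0, 0, 0, 0, 0, 1], [0, 0, 0, 0, 0, 0, 1], [0, 0, 0, 0, 0, 0, 1]]])

```text
time_s: 23.0
ee_pos: [547.6, 3.1, -16.9]
ee_rot: [-180.0, -0.5, 168.8]
force: [-11.1, 2.9, 10.9]
gripper_width: 24.7
gripper_force: 40.0
```

```bash
python3 look.py w12; python3 - <<'E'
from h import *
z=np.load("w12.npz"); e=(z["K"],float(z["k1"]),z["R"],z["o"]);d=z["d"]
hsv=cv2.cvtColor(z["im"],cv2.COLOR_RGB2HSV); m=(hsv[...,1]>100)&(hsv[...,0]>12)&(hsv[...,0]<32); m[280:]=0; m[:,:280]=0; m[:,370:]=0
P=cloud(m,d,e); L=np.array([615.5,-9]);u=np.array([np.cos(np.radians(-11.2)),np.sin(np.radians(-11.2))]);v=np.array([-u[1],u[0]])
q=P[:,:2]-L; T=P[:,2]>25
print("along",np.percentile(q@u,[1,99]),"lat",np.percentile(q[T]@v,[2,50,98]),"topz",np.median(P[T][:,2]))
a=cv2.imread("pics/w12.png")[80:360,180:480]; cv2.imwrite("pics/w12c.png",cv2.resize(a,None,fx=2,fy=2))
E
```

```text
23.05 [547.6   3.1 -16.9] [-179.98   -0.52  168.78] [-11.5   2.9  11.1] [ -1.  27. 107.   0.  46. -80.]
along [-94.84074813 -51.67271309] lat [-14.20326594  -1.55358839  10.57095547] topz 27.955928505400493
```

View pics/w12c.png

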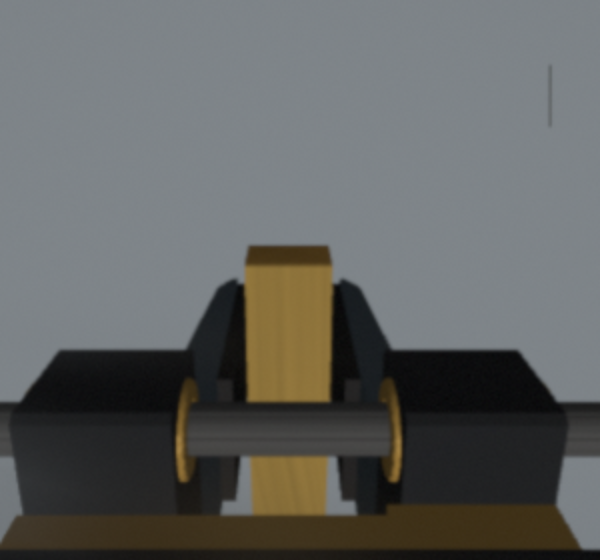

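The wedge sits flat on the shim, about 35 mm in, with its tail at crop (288,250). It's tight under a push of about 11 N, so I'm handing in.

```bash
python3 -c "
from workcell import env
print(env.job_done())"
```

```text
the job is handed in; nothing more can be done
None
```

I handed the job in at about 23 s: one shim (shim_b) is fully home under the flange, and the wedge is about 35 mm in, tight under a push of about 11 N and still gripped.

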